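# Pack the card packs, pin the courier case and keep it pressed shut

### The job

Take both finished card packs out of the card printer's catch tray and lay them flat side by side or stacked in the open grey courier case, then swing its lid shut and push the locking pin from the stand all the way down through the holes of the lid tab and the case tab, until its collar sits on the lid tab. Finish while still pressing down firmly (roughly 10 N, without crushing the seal), on the pin or on the lid's tab side, so that the lid stays squeezed onto its springy seal: do not let go at the end. Leave the tumbler, the mouse and the stapler where they are.

Things in the scene. Friction and masses are not known exactly. Their poses are not given: they have to be found in the camera images.
- case: Open-topped grey steel case, fixed to the desk: outside 240 (its x) x 140 (its y) x 60 mm high, walls and floor 4 mm. Origin: centre of its underside, on the desk. Its lid is hinged along the top of its +y side. On its -y side, mid-way along x, a horizontal tab 46 (x) x 36 (y) x 6 mm with a 13 mm through-hole; the tab's top is 50 mm above the desk
- lid (a joint): Lid angle in rad: 0 swung shut onto its seal, 1.57 standing upright, up to 1.9 leaning outward; a friction hinge, it stays where it is left (about 2 to 4 N at the free edge moves it). It starts open (1.5 to 1.75)
- seal (a joint): How far the shut lid is squeezed down into its rubber seal, in rad (turn about the same hinge line): 0 with no push, end stop 0.08. Springy: about 2.4 N per mm at the tab hole, so 5 N down there gives 0.013 and 10 N gives 0.026 (4 mm); it comes back when let go
- lid_hinge (a point): Middle of the hinge line, which runs along the case's x axis: 60 mm above the desk at case y = +70 mm. The lid, a steel plate 240 x 140 mm, has its inner face 4 mm and its outer face 10 mm off the plane through the hinge line (shut: inner face 64 mm and top 70 mm above the desk). It reaches 140 mm from the hinge, and its tab (46 mm wide, mid-way along x, same plane and thickness) on to 176 mm
- lid_hole (a point): Centre of the 13 mm through-hole of the lid tab, at its outer face (the upper one when shut), 158 mm from the hinge line; tab 6 mm thick. Shut, it lies 70 mm above the desk, straight above case_hole
- case_hole (a point): Centre of the upper mouth of the 13 mm through-hole in the case tab, 50 mm above the desk; axis vertical, open below
- pin_knob (a point): Locking pin, loose, standing upright in the stand, 70 g: centre of its black knob, 22 mm diameter and 34 mm high, standing on a steel collar 26 mm in diameter and 5 mm thick. This point is 22 mm above the collar's underside, 17 mm below the knob's top; z is the pin's axis
- pin_collar (a point): Centre of the underside of the pin's collar. From here a steel shaft of 10 mm diameter goes down 44 mm, its last 5 mm tapered
- pin_tip (a point): Lower tip of the pin's shaft, 44 mm below the collar's underside
- stand: Fixed grey block 50 x 50 x 50 mm with a vertical 13 mm through-hole in its middle; the pin stands in it with its collar on the top. Origin: centre of the underside
- printer: Card printer with its catch tray, fixed. Origin: centre of the tray's underside on the desk. Tray 260 (x) x 150 (y) mm, floor 4 mm, rim 18 mm high; the printer's body, 220 (x) x 150 (y) x 150 mm high, stands at its -y side (y from -77 to -227 mm)
- pack_a_center (a point): Centre of a sealed cardboard card pack, 54 (its x) x 86 (its y) x 22 mm high, 110 g, lying flat in the catch tray
- pack_b_center (a point): Centre of the other card pack, of the same size and weight, lying flat in the catch tray
- tumbler: Bystander: closed travel cup, 76 mm diameter, 125 mm high, origin at the centre of its underside
- mouse: Bystander: black computer mouse, 105 x 62 x 34 mm, origin at the centre of its underside
- stapler: Bystander: black stapler, 130 x 36 x 48 mm, origin at the centre of its underside
Not all that is in view belongs to the job. What is shaped like the part that bears pack_b_center but black or pink is not meant.

How it is judged:
By the outcome, as a careful person would: the job done as asked, in the order asked, and still so for the second after the job is handed in, while the arm keeps its last pose, push and grip.
It also fails if it takes over 72 s, if anything falls off the work surface, if the arm or the gripper's body presses on something with over 40 N, if the wrist force passes 120 N, or if a joint passes its speed limit or range.

### The arm

A 7-joint arm with a two-finger parallel gripper is mounted at the origin on the work surface. World frame = base frame: x ahead of the robot, y to its left, z up, the work surface at z = 0. Lengths are in m, angles in rad, forces in N, time in s.
With the tool pointing down it reaches from about 0.4 to 0.85 m from the base axis. Payload 10.4 kg.
Tool frame: the origin (TCP) lies at the very end of the fingers, on their centre line; the grasp point (between the pads) lies 19 mm behind it; x points along the fingers, y is the direction in which the jaws open and shut, and the axes are right-handed (so a half turn about x gives the same grasp; the last joint's range is limited). The gripper opens to 85 mm and grips with 20 to 120 N. Pads are 22 mm wide; open, the fingers measure 114 mm over their backs; the gripper's body (76 mm by 85 mm) begins 54 mm behind the grasp point. The pads swing forward as they close: fully open they stand 13 mm farther back than shut.
Start: joints at [1.256, 0.332, -0.065, 1.46, 0.022, 1.35, -0.088], TCP at [0.18, -0.599, 0.231] pointing down, gripper open.
Joint ranges: [-2.6, 2.6], [-0.5, 2.12], [-1.47, 1.34], [0.16, 2.42], [-1.27, 4.41], [0.06, 2.06], [-2.6, 2.6]. Speed limits (rad/s): [2.22, 2.22, 2.79, 2.79, 3.14, 3.14, 3.14].

### API

Orientations are given as a unit quaternion [x, y, z, w].
In Python, from workcell import monitor, camera, ticket, regions_of gives the robot as it stands.
- The arm moves only by the tool step_arm, never from a script. Its argument "increments" is a list of rows, each a list of 5 numbers: the finger opening in m, from 0 to 0.0854, then the shift along the world's x, y, z in m, then the turn about the world's z in rad. A call has 1 to 12 rows; each row shifts and turns the commanded pose from where the row before left it; what a row does not reach is not made up. A row lasts 1/12 s, in which the tool goes at most 41.7 mm and 7.16 degrees, less where a joint would pass 70% of its speed; a pose out of reach is approached as far as the arm can. A call with a gripper value outside its range is refused whole. The fingers move at their own pace and stop on an object; "force" is the grip in N (left out, the last holds). Time passes only in rows, so rows that do not move let the fingers close. It gives the time, the measured TCP pose, the force and the opening at its end, in the units of the state.
- monitor.get_obs(): the state, without advancing time (a new reading comes with each control period).
- camera(name): name is "side" or "top" or "wrist"; returns a dict with "color" (480x640x3 uint8, red, green, blue), "range_z" (480x640 float32, m along the optical axis (not along the pixel's ray), 0 where there is no reading), "fx", "fy", "cx", "cy" (pixels), "cam_to_world" (4x4, takes a point from camera to world coordinates). Camera axes: x right, y up, looking along -z (the intrinsics and any distortion apply to the point x, -y, -z); pixel columns grow to the right and rows downward; lengths in m; the calibration is good to about 2 mm. A picture is of the moment at which its call begins.
- ticket.hand_in(): hands the job in, once; it reports no verdict.
Trained networks look in a picture, given as the dict that the camera call returned (one of the last four; its "shot" number tells which), for a name from the list of things; names that differ only in an ending like _2 or _b are one class to them, and where a whole thing is asked for, a point or a joint stands for the part that bears it (a point fixed in the world has none). Each returns a list of dicts, best first, with "p" (0 to 1); they miss things now and then, are a little off and sometimes report something else, mostly with a low value. They report only what shows in the picture. A call takes as long as a camera call. They do not tell look-alikes from the thing itself.
- regions_of(picture, query): "region" (480x640 bool, what is visible of it) and "centre" ([row, column] in pixels, amid what is visible of it).
The state is a dict: "clock": time; "joint_pos": joint angles; "joint_velocities": joint speeds; "tau": joint torques, N m; "position": TCP position; "ee_rot": TCP orientation; "ft_force": force on the tool from outside, world axes, zero at the start; "torque": the same for the moment, N m; "grip_width": opening from 0.0 (shut) to 1.0 (fully open).
Only numpy, scipy, OpenCV 4.12 (cv2) and the standard library are available. Lean on these libraries where they do the work, as an engineer would, in place of code of your own. Each camera call takes 0.05 s, during which the arm holds its last target. There are 200 camera calls.

## Working session

There is one attempt and no reset: what is moved stays moved. The work goes in short steps, Python scripts to look and compute and a tool call to move; the robot and the scene stay as the last step left them, time stands still between calls to the robot, and variables do not carry over. Pictures are saved under pics/ and viewed, about 8 in all and at most 12, crops included, and the job is handed in when it is done.

Besides the shell and the picture viewer there is one more tool, called as name(argument=value, ...), one argument or row to a line, values as JSON. step_arm: Moves the arm, as the interface text tells. Its arguments: {"type":"object","properties":{"increments":{"type":"array"},"force":{"type":"number"}},"required":["increments"]}

```bash
mkdir -p pics; cat > h.py <<'E'
import numpy as np, cv2
from workcell import monitor, camera, ticket, regions_of
def pts(c, m=None):
    z=c["range_z"]; v,u=np.nonzero((z>0)&(m if m is not None else True)); d=z[v,u]
    X=np.stack([(u-c["cx"])/c["fx"]*d,-(v-c["cy"])/c["fy"]*d,-d,np.ones_like(d)])
    return (np.array(c["cam_to_world"])@X)[:3].T
def save(c,n,box=None,s=1):
    im=c["color"][:,:,::-1]
    if box: im=im[box[0]:box[1],box[2]:box[3]]
    cv2.imwrite("pics/"+n,cv2.resize(im,None,fx=s,fy=s,interpolation=cv2.INTER_CUBIC))
def rect(P):
    r=cv2.minAreaRect((P[:,:2]*1000).astype(np.float32)); return np.round(r[0],1),np.round(r[1],1),round(r[2],1)
E
python3 - <<'E'
from h import *
np.set_printoptions(precision=4,suppress=True)
o=monitor.get_obs(); print({k:np.round(v,3) for k,v in o.items()})
ims=[]
for n in ["top","side"]:
    c=camera(n); print(n,c["fx"],c["cx"],c["cy"],[k for k in c]); print(np.array(c["cam_to_world"]))
    ims.append(c); save(c,n+"0.png")
    for q in ["case","lid","pin_knob","stand","printer","pack_a_center","tumbler","mouse","stapler"]:
        for r in regions_of(c,q)[:4]:
            P=pts(c,r["region"]); 
            if len(P)<10: continue
            col=np.median(c["color"][r["region"]],axis=0)
            zt=np.percentile(P[:,2],95); T=P[P[:,2]>zt-.006]
            print(n,q,round(r["p"],2),np.round(r["centre"]),len(P),"med",np.median(P,axis=0),"ztop",round(zt,4),"rect",*rect(T),"col",col)
E
```

```text
{'clock': np.float64(0.0), 'joint_pos': array([ 1.256,  0.333, -0.065,  1.461,  0.022,  1.35 , -0.088]), 'joint_velocities': array([ 0.002, -0.   , -0.002,  0.001,  0.001,  0.001,  0.   ]), 'tau': array([  0.   , -62.544,   0.049, -39.161,   0.016,   0.01 ,  -0.   ]), 'position': array([ 0.18 , -0.598,  0.23 ]), 'ee_rot': array([-0.7  , -0.103,  0.7  , -0.102]), 'ft_force': array([-0.107,  0.483,  0.501]), 'torque': array([-0.024, -0.076, -0.048]), 'grip_width': np.float64(0.998)}
top 468.61390136042877 315.74554884850915 232.20907648084273 ['color', 'range_z', 'fx', 'fy', 'cx', 'cy', 'cam_to_world', 'shot']
[[ 0.0182  0.9957 -0.0907  0.4415]
 [-0.9995  0.0204  0.023  -0.1465]
 [ 0.0248  0.0902  0.9956  1.2239]
 [ 0.      0.      0.      1.    ]]
top case 0.92 [249. 177.] 9532 med [0.5021 0.1777 0.0333] ztop 0.1958 rect [520.2 223.3] [ 19.3 235.6] 75.9 col [134. 141. 140.]
top lid 0.57 [238. 149.] 3645 med [0.5163 0.2123 0.149 ] ztop 0.2092 rect [518.1 227.6] [ 11.8 198.5] 75.2 col [39. 39. 39.]
top pin_knob 0.52 [231. 267.] 78 med [ 0.5453 -0.0546  0.0896] ztop 0.0925 rect [546.5 -5
[... 2380 characters left out ...]
4.7] [ 18.1 239.5] 76.1 col [99. 99. 96.]
side tumbler 0.97 [236. 222.] 1822 med [ 0.7312 -0.0626  0.08  ] ztop 0.1254 rect [750.2 -81.2] [66.9 69.4] 74.6 col [157.  151.5 145. ]
side mouse 0.67 [311. 365.] 1445 med [ 0.3689 -0.0402  0.0281] ztop 0.0354 rect [373.4 -57.3] [84.3 52.2] 0.6 col [34. 33. 36.]
side mouse 0.6 [234. 222.] 1831 med [ 0.7314 -0.0629  0.0784] ztop 0.1253 rect [748.5 -82.2] [67.5 68.2] 29.9 col [157. 151. 145.]
side stapler 0.56 [234. 255.] 695 med [ 0.7137 -0.1629  0.0355] ztop 0.0489 rect [ 727.3 -176.1] [ 28.4 118.8] 57.4 col [44. 43. 45.]
side stapler 0.42 [280. 288.] 839 med [ 0.5348 -0.0323  0.0329] ztop 0.051 rect [546.4 -51.5] [50.5 53.7] 10.9 col [99. 95. 92.]
```

View pics/top0.png

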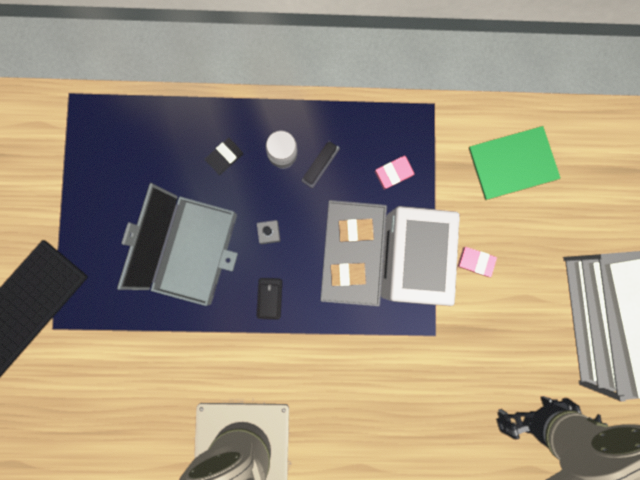

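View pics/side0.png

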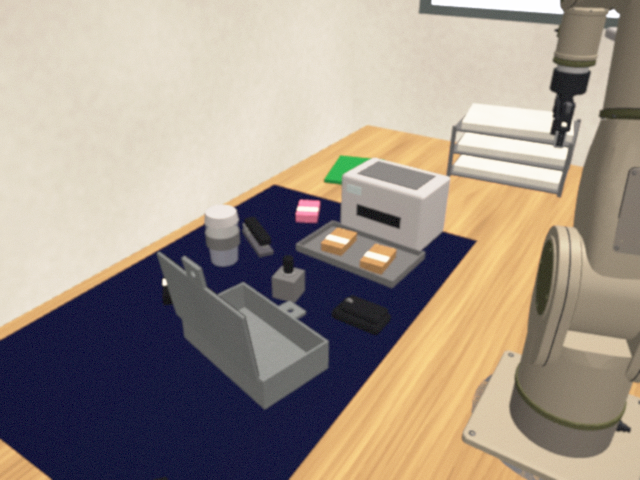

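The top view shows two tan packs in the catch tray at about (row 230, col 356) and (274, 348). The look-alikes are a black one at (155, 225) and pink ones at (172, 395) and (262, 478). Only the tan ones are finished packs in the tray, so those are meant. The case's lid stands at the left with its tab facing right, and the pin stands in the stand at (231, 267). Next I measure these precisely and confirm with one enlarged crop.

```bash
python3 - <<'E'
from h import *
np.set_printoptions(precision=4,suppress=True)
for n in ["top","side"]:
    c=camera(n)
    if n=="top": save(c,"crop.png",(190,310,110,400),2.7)
    P=pts(c); col=c["color"][c["range_z"]>0].astype(int)
    tan=(P[:,2]>.018)&(P[:,2]<.035)&(abs(P[:,0]-.49)<.12)&(abs(P[:,1]+.26)<.08)
    for lo,hi in [(.3,.49),(.49,.65)]:
        Q=P[tan&(P[:,0]>lo)&(P[:,0]<hi)]
        # keep packs: not rim
        Q=Q[(abs(Q[:,1]+.265)<.065)]
        Q=Q[np.abs(Q[:,0]-np.median(Q[:,0]))<.045]
        print(n,"pack",len(Q),np.median(Q,axis=0),rect(Q))
    K=P[(P[:,2]>.075)&(P[:,2]<.1)&(abs(P[:,0]-.547)<.02)&(abs(P[:,1]+.052)<.02)]
    print("knob",len(K),rect(K),np.percentile(K[:,2],[50,95]))
    S=P[(P[:,2]>.04)&(P[:,2]<.054)&(abs(P[:,0]-.547)<.05)&(abs(P[:,1]+.052)<.05)]
    print("stand",rect(S))
    C=P[(P[:,0]>.3)&(P[:,0]<.7)&(P[:,1]>0)&(P[:,1]<.3)]
    R=C[(C[:,2]>.057)&(C[:,2]<.065)]; print("rim",len(R),rect(R))
    T=C[(C[:,2]>.045)&(C[:,2]<.055)&(C[:,1]<.06)]; print("tab",len(T),rect(T),np.median(T,axis=0))
    L=C[(C[:,2]>.09)]
    # lid plane
    m=L.mean(0);u,s,v=np.linalg.svd(L-m); k=np.linalg.norm((L-m)@v[2:].T,axis=1)<.004
    L=L[k];m=L.mean(0);u,s,v=np.linalg.svd(L-m);print("lid plane n",v[2],"m",m,"max z",L[:,2].max())
    F=C[C[:,2]<.01]; print("floor z",[ (np.median(P[abs(P[:,2]-a)<.004][:,2])) for a in (0,.004)])
E
```

```text
top pack 715 [ 0.4449 -0.258   0.0275] (array([ 444.7, -257.5]), array([53.8, 85.8]), 3.9)
top pack 740 [ 0.5582 -0.2747  0.0274] (array([ 559.1, -260.1]), array([ 85.7, 118.7]), 0.3)
knob 65 (array([547. , -52.7]), array([19.4, 20.6]), 45.0) [0.0899 0.0935]
stand (array([547.5, -52.6]), array([50.2, 50. ]), 8.1)
rim 578 (array([494.2, 124.2]), array([158.8, 240.5]), 75.8)
tab 249 (array([523.1,  41.1]), array([ 36. , 146.9]), 88.9) [0.4794 0.0428 0.0509]
lid plane n [-0.2429 -0.9543  0.174 ] m [0.5155 0.2135 0.158 ] max z 0.23887204169039555
floor z [np.float64(0.0011699810680009248), np.float64(0.0024635910940479233)]
side pack 577 [ 0.4426 -0.2502  0.0259] (array([ 445.3, -256.1]), array([57.1, 90.9]), 4.3)
side pack 516 [ 0.5558 -0.2675  0.0255] (array([ 559. , -261.1]), array([ 84.7, 121.4]), 1.1)
knob 104 (array([546. , -50.9]), array([20.6, 21.6]), 48.0) [0.0867 0.09  ]
stand (array([547.2, -50.8]), array([52.2, 53.8]), 9.9)
rim 715 (array([497. , 134.9]), array([153.2, 244. ]), 75.9)
tab 393 (array([523.3,  41.9]), array([ 36.2, 151.8]), 90.0) [0.4875 0.0442 0.0498]
lid plane n [ 0.2395  0.9615 -0.1351] m [0.5039 0.2244 0.1551] max z 0.23492266039122273
floor z [np.float64(0.0004989680885912895), np.float64(0.0011644293416745999)]
```

View pics/crop.png

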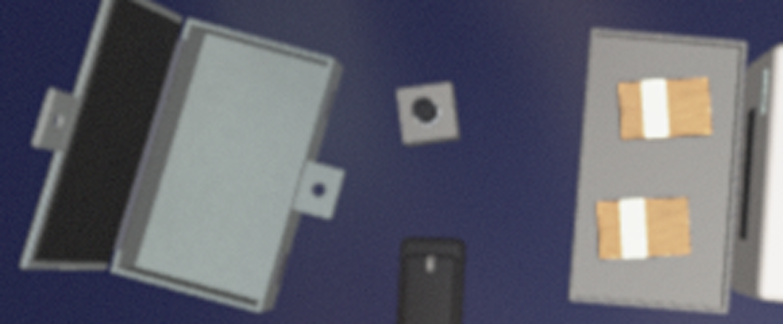

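The crop confirms two tan banded packs in the tray, at crop pixels (664, 108) and (644, 229). The pin stands at (425, 110), the case tab hole is at (319, 189), and the lid tab is at (55, 120). Moving over the tray.

step_arm(
  increments=[
    [0.085,0.026,0.028,0.002,0.112],
    [0.085,0.026,0.028,0.002,0.112],
    [0.085,0.026,0.028,0.002,0.112],
    [0.085,0.026,0.028,0.002,0.112],
    [0.085,0.026,0.028,0.002,0.112],
    [0.085,0.026,0.028,0.002,0.112],
    [0.085,0.026,0.028,0.002,0.112],
    [0.085,0.026,0.028,0.002,0.112],
    [0.085,0.026,0.028,0.002,0.112],
    [0.085,0.026,0.028,0.002,0.112],
    [0.085,0.026,0.028,0.002,0.112],
    [0.085,0.026,0.028,0.002,0.112],
  ],
  force=30,
)

```text
clock: 2.1
position: [0.4928, -0.2611, 0.2558]
ee_rot: [0.482, 0.517, -0.482, 0.518]
ft_force: [0.5, -1.0, 0.3]
grip_width: 0.998
```

```bash
cat >> h.py <<'E'
from scipy.spatial.transform import Rotation as Ro
def state():
    o=monitor.get_obs(); R=Ro.from_quat(o["ee_rot"]).as_matrix()
    print("t",round(float(o["clock"]),2),"pos",np.round(o["position"],4),"jaw deg",round(np.degrees(np.arctan2(R[1,1],R[0,1])),1),"tilt",np.round(R[:,0],3),"F",np.round(o["ft_force"],1),"grip",round(float(o["grip_width"]),3),"q",np.round(o["joint_pos"],2))
def ray(c,uv,z):
    T=np.array(c["cam_to_world"]); d=T[:3,:3]@[(uv[0]-c["cx"])/c["fx"],-(uv[1]-c["cy"])/c["fy"],-1]; o=T[:3,3]
    return o+d*(z-o[2])/d[2]
E
python3 - <<'E'
from h import *
np.set_printoptions(precision=4,suppress=True)
state()
c=camera("wrist"); save(c,"w1.png"); print(c["fx"],np.array(c["cam_to_world"])[:3,3])
for r in regions_of(c,"pack_a_center"):
    P=pts(c,r["region"]); zt=np.median(P[:,2]); T=P[abs(P[:,2]-zt)<.006]
    print(round(r["p"],2),np.round(r["centre"]),len(P),zt,rect(T),np.median(c["color"][r["region"]],axis=0))
E
```

```text
t 2.1 pos [ 0.4928 -0.2611  0.2558] jaw deg 4.0 tilt [ 0.001 -0.001 -1.   ] F [ 0.5 -1.   0.3] grip 0.998 q [ 0.84  0.21 -0.5   1.59  0.1   1.37  0.4 ]
390.60434945051037 [ 0.487  -0.1851  0.3984]
0.76 [197. 273.] 5121 0.025974395015657403 (array([ 443.7, -258. ]), array([54.1, 85.2]), 4.1) [221. 185. 124.]
```

View pics/w1.png

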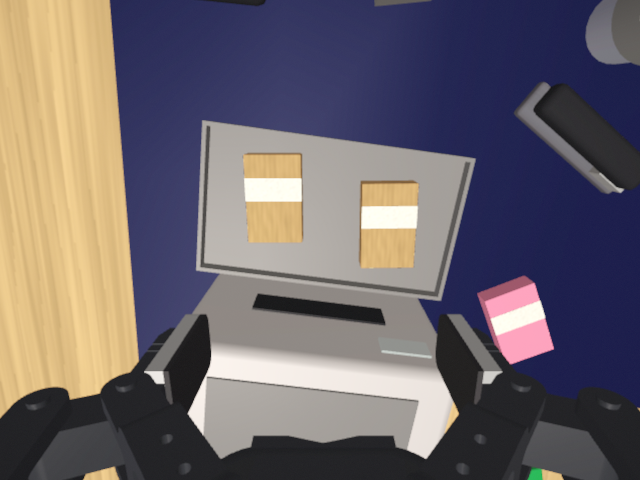

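The wrist view shows both packs squarely: pack 1 at pixel (273, 197) and pack 2 at (389, 225). I approach pack 1 and compute pack 2 from this same geometry.

step_arm(
  increments=[
    [0.085,-0.024,0.002,-0.02,0],
    [0.085,-0.024,0.002,-0.03,0],
    [0.085,0,0,-0.04,0],
    [0.085,0,0,-0.04,0],
    [0.085,0,0,-0.04,0],
    [0.085,0,0,-0.035,0],
    [0.085,0,0,-0.02,0],
    [0.085,0,0,-0.01,0],
    [0.085,0,0,0,0],
  ],
)

```text
clock: 2.95
position: [0.4426, -0.2581, 0.0186]
ee_rot: [0.483, 0.517, -0.484, 0.515]
ft_force: [-0.3, 0.1, -1.1]
grip_width: 0.997
```

```bash
python3 - <<'E'
from h import *
state()
c=camera("top"); P=pts(c)
Q=P[(P[:,2]>.02)&(P[:,2]<.036)&(P[:,0]>.51)&(P[:,0]<.605)&(P[:,1]>-.325)&(P[:,1]<-.222)]
print(rect(Q),np.median(Q[:,2]))
E
```

```text
t 2.95 pos [ 0.4426 -0.2581  0.0186] jaw deg 3.7 tilt [-0.003  0.002 -1.   ] F [-0.3  0.1 -1.1] grip 0.997 q [ 0.84  0.36 -0.46  1.94  0.2   0.88  0.34]
(array([ 558.6, -276.7]), array([54. , 86.3]), 4.6) 0.027375486847793562
```

step_arm(
  increments=[
    [0.085,0.001,0,-0.008,0],
    [0.05,0,0,0,0],
    [0.045,0,0,0,0],
    [0.045,0,0,0,0],
    [0.045,0,0,0,0],
    [0.045,0,0,0,0],
    [0.045,0,0,0.02,0],
    [0.045,0,0,0.03,0],
    [0.045,0,0,0.03,0],
    [0.045,0,0,0.03,0],
  ],
  force=40,
)

```text
clock: 3.83
position: [0.4446, -0.2584, 0.1238]
ee_rot: [0.483, 0.516, -0.483, 0.516]
ft_force: [0.3, 0.5, -1.1]
grip_width: 0.617
```

```bash
python3 - <<'E'
from h import *
state()
c=camera("top")
for uv in [(228.15,260)]: print("case hole",ray(c,uv,.05))
P=pts(c); C=P[(P[:,0]>.3)&(P[:,0]<.7)&(P[:,1]>0)&(P[:,1]<.3)]
a=np.radians(-14.2); ex=np.array([np.cos(a),np.sin(a)]); ey=np.array([-ex[1],ex[0]])
R=C[(C[:,2]>.05)&(C[:,2]<.068)]; 
X=R[:,:2]@ex; Y=R[:,:2]@ey
print("x' range",np.percentile(X,[.5,1,99,99.5]),"y' min",np.sort(Y)[:5])
F=C[(C[:,2]<.012)&(C[:,2]>.001)]
T=C[(C[:,2]>.045)&(C[:,2]<.056)]; t=T[:,:2]; k=(t@ey<(.5*0+np.percentile(t@ey,30)))
w=regions_of(c,"case")[0]["region"]; W=pts(c,w); W=W[(W[:,2]>.045)&(W[:,2]<.055)]
y=W[:,:2]@ey; x=W[:,:2]@ex; m=y<np.min(y)+.03
print("tab x'",np.percentile(x[m],[1,99]),"y'",y.min(),"rimx",x.min(),x.max())
E
```

```text
t 3.83 pos [ 0.4446 -0.2584  0.1238] jaw deg 3.7 tilt [ 0.  0. -1.] F [ 0.3  0.5 -1.1] grip 0.617 q [ 0.88  0.22 -0.49  1.86  0.12  1.09  0.41]
case hole [0.47443967 0.04332465 0.05      ]
x' range [0.3287155  0.3288938  0.56805901 0.56836391] y' min [0.14184551 0.14213888 0.1424205  0.14269734 0.14286844]Traceback (most recent call last):
  File "<stdin>", line 12, in <module>
IndexError: list index out of range
```

step_arm(
  increments=[
    [0.045,-0.001,0.03,0.01,-0.028],
    [0.045,-0.001,0.035,0.01,-0.028],
    [0.045,-0.001,0.035,0,-0.028],
    [0.045,-0.001,0.035,0,-0.028],
    [0.045,-0.001,0.035,0,-0.028],
    [0.045,-0.001,0.035,0,-0.028],
    [0.045,-0.001,0.035,0,-0.028],
    [0.045,-0.001,0.035,0,-0.028],
    [0.045,-0.001,0.035,0,-0.028],
    [0.045,-0.001,0.035,0,-0.028],
    [0.045,0,0.035,0,-0.028],
    [0.045,0,0.0045,0,0],
  ],
)

```text
clock: 4.93
position: [0.4339, 0.132, 0.1425]
ee_rot: [0.557, 0.437, -0.555, 0.437]
ft_force: [-0.3, -0.3, -2.0]
grip_width: 0.621
```

```bash
python3 - <<'E'
from h import *
np.set_printoptions(precision=4,suppress=True)
state()
c=camera("wrist"); save(c,"w2.png")
P=pts(c); a=np.radians(-14.2); ex=np.array([np.cos(a),np.sin(a)]); ey=np.array([-ex[1],ex[0]])
x=P[:,:2]@ex; y=P[:,:2]@ey
m=(P[:,2]>.13)&(y>.30); L=P[m]
if len(L)>100:
    print("lid", len(L), np.median(L,axis=0)); print(np.polyfit(L[:,2],y[m],1))
E
```

```text
t 4.93 pos [0.4339 0.132  0.1425] jaw deg -13.6 tilt [ 0.001  0.002 -1.   ] F [-0.3 -0.3 -2. ] grip 0.621 q [ 0.44  0.09 -0.85  1.97  0.08  1.11 -0.69]
lid 38178 [0.4743 0.2235 0.1681]
[0.1429 0.3092]
```

View pics/w2.png

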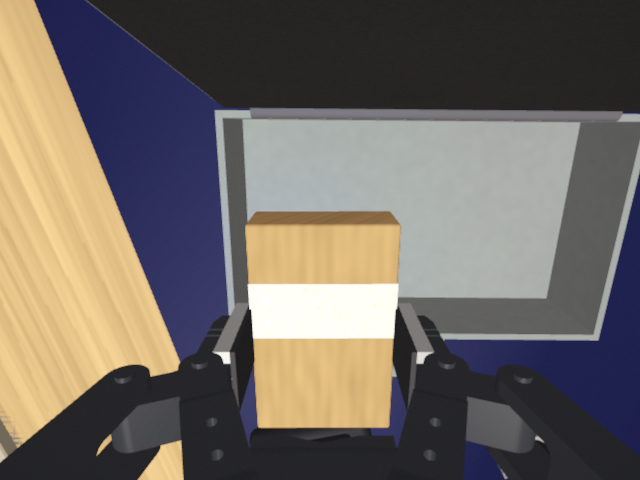

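The pack is held squarely, and the case interior is visible ahead with the lid behind it. Descending in stages.

step_arm(
  increments=[
    [0.045,0,-0.002,0,-0.01],
    [0.045,0.001,-0.002,-0.02,0],
    [0.045,0,-0.002,-0.03,0],
    [0.045,0,0,-0.03,0],
    [0.045,0,0,-0.02,0],
    [0.045,0,0,0,0],
  ],
)

```text
clock: 5.48
position: [0.4358, 0.119, 0.0399]
ee_rot: [0.56, 0.433, -0.559, 0.432]
ft_force: [0.2, 0.5, -0.5]
grip_width: 0.617
```

```bash
python3 - <<'E'
from h import *
state()
E
```

```text
t 5.48 pos [0.4358 0.119  0.0399] jaw deg -14.6 tilt [-0.001  0.001 -1.   ] F [ 0.2  0.5 -0.5] grip 0.617 q [ 0.38  0.26 -0.81  2.07  0.24  0.9  -0.81]
```

step_arm(
  increments=[
    [0.045,0,0.006,-0.01,0.005],
    [0.045,0,0,-0.009,0],
    [0.045,0,0,-0.006,0],
    [0.045,0,0,-0.003,0],
    [0.045,0,0,0,0],
  ],
)

```text
clock: 5.9
position: [0.4407, 0.1256, 0.0183]
ee_rot: [0.561, 0.432, -0.556, 0.435]
ft_force: [-6.2, -1.9, 49.3]
grip_width: 0.62
```

```bash
python3 - <<'E'
from h import *
state()
E
```

```text
t 5.9 pos [0.4407 0.1256 0.0183] jaw deg -14.4 tilt [ 0.008  0.    -1.   ] F [-6.2 -1.9 49.3] grip 0.62 q [ 0.34  0.31 -0.79  2.07  0.3   0.86 -0.87]
```

step_arm(
  increments=[
    [0.045,0,0,0.01,0],
    [0.045,0.008,-0.002,0,0],
    [0.045,0,0,0,0],
  ],
)

```text
clock: 6.15
position: [0.4461, 0.1239, 0.0253]
ee_rot: [0.56, 0.434, -0.557, 0.434]
ft_force: [5.2, 7.4, 2.8]
grip_width: 0.621
```

```bash
python3 - <<'E'
from h import *
state()
c=camera("side"); save(c,"s2.png",(180,420,150,400),2.4)
E
```

```text
t 6.15 pos [0.4461 0.1239 0.0253] jaw deg -14.3 tilt [ 0.004  0.002 -1.   ] F [5.2 7.4 2.8] grip 0.621 q [ 0.35  0.31 -0.79  2.05  0.29  0.88 -0.85]
```

View pics/s2.png

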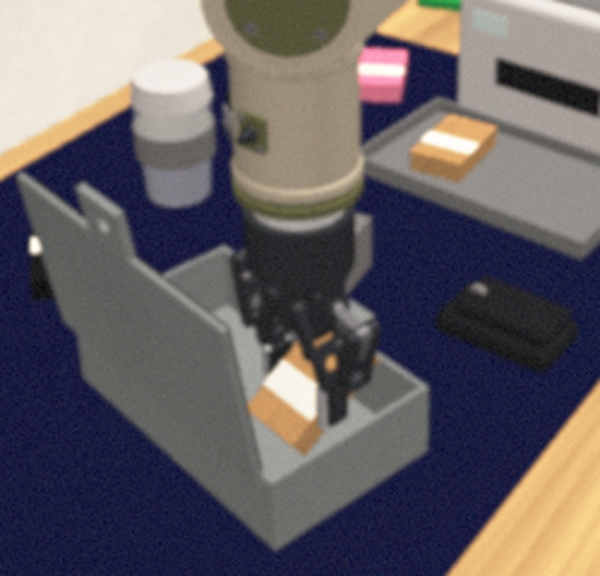

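The pack has pitched in the grip: its -y end caught on the case's front wall, because I had shifted too far to -y. I lift, shift inward and lower again.

step_arm(
  increments=[
    [0.045,0,0,0.02,0],
    [0.045,0,0,0.03,0],
    [0.045,0.001,0.004,0,0],
    [0.045,0.001,0.004,0,0],
    [0.045,0,0,0,0],
    [0.045,0,0,0,0],
  ],
)

```text
clock: 6.7
position: [0.4453, 0.131, 0.0733]
ee_rot: [-0.558, -0.434, 0.559, -0.434]
ft_force: [0.3, -0.5, -1.0]
grip_width: 0.617
```

```bash
python3 - <<'E'
from h import *
np.set_printoptions(precision=4,suppress=True)
state()
c=camera("side"); P=pts(c); col=c["color"][c["range_z"]>0].astype(int)
a=np.radians(-14.2); ex=np.array([np.cos(a),np.sin(a)]); ey=np.array([-ex[1],ex[0]])
m=(col[:,0]-col[:,2]>50)&(P[:,1]>.02)&(P[:,1]<.25)&(P[:,2]>.005)&(P[:,2]<.2)&(abs(P[:,0]-.45)<.1)
Q=P[m]; x=Q[:,:2]@ex-.4487; y=Q[:,:2]@ey-.247
print(len(Q)); 
for A,n in((x,"x"),(y,"y"),(Q[:,2],"z")): print(n,np.percentile(A,[1,50,99]))
print("slope z vs y",np.polyfit(y,Q[:,2],1))
E
```

```text
t 6.7 pos [0.4453 0.131  0.0733] jaw deg -14.3 tilt [-0.002 -0.    -1.   ] F [ 0.3 -0.5 -1. ] grip 0.617 q [ 0.38  0.24 -0.83  2.01  0.21  0.98 -0.8 ]
608
x [-0.0784 -0.0542 -0.0229]
y [-0.0389  0.011   0.0244]
z [0.0642 0.0836 0.1444]
slope z vs y [-0.6659  0.092 ]
```

step_arm(
  increments=[
    [0.045,0,0,-0.02,0],
    [0.045,0,0,-0.02,0],
    [0.045,0,0,-0.012,0],
    [0.045,0,0,-0.003,0],
    [0.045,0,0,-0.002,0],
    [0.045,0,0,-0.002,0],
  ],
  force=20,
)

```text
clock: 7.25
position: [0.4448, 0.1301, 0.0165]
ee_rot: [-0.556, -0.434, 0.56, -0.435]
ft_force: [-16.3, -17.0, 50.4]
grip_width: 0.617
```

step_arm(
  increments=[
    [0.045,0,0,0.004,0],
    [0.045,0,0,0,0],
  ],
)

```text
clock: 7.42
position: [0.446, 0.1318, 0.0196]
ee_rot: [0.558, 0.434, -0.558, 0.434]
ft_force: [0.0, -0.2, -1.0]
grip_width: 0.622
```

```bash
cat >> h.py <<'E'
def packs(c):
    P=pts(c); col=c["color"][c["range_z"]>0].astype(int)
    a=np.radians(-14.2); ex=np.array([np.cos(a),np.sin(a)]); ey=np.array([-ex[1],ex[0]])
    m=(col[:,0]-col[:,2]>50)&(P[:,1]>.02)&(P[:,1]<.25)&(P[:,2]>.005)&(P[:,2]<.2)&(abs(P[:,0]-.48)<.15)
    Q=P[m]; x=Q[:,:2]@ex-.4487; y=Q[:,:2]@ey-.247
    print("pack px",len(Q))
    for A,n in((x,"x"),(y,"y"),(Q[:,2],"z")): print(n,np.round(np.percentile(A,[1,50,99]),4))
E
python3 - <<'E'
from h import *
state(); packs(camera("side")); packs(camera("top"))
E
```

```text
t 7.42 pos [0.446  0.1318 0.0196] jaw deg -14.2 tilt [ 0. -0. -1.] F [ 0.  -0.2 -1. ] grip 0.622 q [ 0.33  0.33 -0.79  2.05  0.31  0.88 -0.88]
pack px 524
x [-0.0996 -0.0561 -0.0222]
y [-0.0377  0.0122  0.0263]
z [0.0147 0.0321 0.0986]
pack px 307
x [-0.0731 -0.0469 -0.0221]
y [-0.0569 -0.0425 -0.0199]
z [0.0519 0.0624 0.0725]
```

step_arm(
  increments=[
    [0.056,0,0,0,0],
    [0.06,0,0,0,0],
    [0.066,0,0,0,0],
    [0.066,0,0,0,0],
    [0.066,0,0,0,0],
  ],
)

```text
clock: 7.93
position: [0.4458, 0.1319, 0.0193]
ee_rot: [-0.558, -0.434, 0.558, -0.434]
ft_force: [-0.7, -0.1, -0.4]
grip_width: 0.774
```

```bash
python3 - <<'E'
from h import *
state(); packs(camera("side")); packs(camera("top"))
E
```

```text
t 7.93 pos [0.4458 0.1319 0.0193] jaw deg -14.2 tilt [-0.  0. -1.] F [-0.7 -0.1 -0.4] grip 0.774 q [ 0.33  0.33 -0.79  2.05  0.31  0.88 -0.88]
pack px 657
x [-0.1121 -0.0605 -0.0236]
y [-0.0628  0.0068  0.0223]
z [0.0087 0.025  0.0858]
pack px 284
x [-0.0737 -0.0479 -0.0222]
y [-0.0576 -0.0408 -0.0244]
z [0.0208 0.0275 0.0324]
```

It is flat now by the depth data. I retreat upward and check.

step_arm(
  increments=[
    [0.066,0,0,0.02,0],
    [0.066,0,0,0.03,0],
    [0.07,0,0,0.04,0],
    [0.085,0,0,0.04,0],
    [0.085,0,-0.03,0.02,0.03],
    [0.085,0.01,-0.035,0,0.03],
    [0.085,0.01,-0.035,0,0.03],
  ],
)

```text
clock: 8.62
position: [0.4668, 0.031, 0.1713]
ee_rot: [0.538, 0.458, -0.536, 0.461]
ft_force: [1.5, -0.7, -0.7]
grip_width: 0.992
```

```bash
python3 - <<'E'
from h import *
state(); packs(camera("side"))
c=camera("top"); packs(c)
c=camera("wrist"); P=pts(c); col=c["color"][c["range_z"]>0].astype(int)
m=(col[:,0]-col[:,2]>40)&(P[:,2]>.018)&(P[:,2]<.04)&(P[:,1]>.05); print(rect(P[m]),np.percentile(P[m][:,2],[2,50,98])); packs(c)
E
```

```text
t 8.62 pos [0.4668 0.031  0.1713] jaw deg -8.9 tilt [ 0.004 -0.002 -1.   ] F [ 1.5 -0.7 -0.7] grip 0.992 q [ 0.59  0.08 -0.78  1.91  0.07  1.17 -0.37]
pack px 1056
x [-0.0772 -0.057  -0.023 ]
y [-0.0652 -0.0267  0.0218]
z [0.0089 0.0253 0.0285]
pack px 0Traceback (most recent call last):
  File "<stdin>", line 3, in <module>
  File "h.py", line 26, in packs
    for A,n in((x,"x"),(y,"y"),(Q[:,2],"z")): print(n,np.round(np.percentile(A,[1,50,99]),4))
                                                               ~~~~~~~~~~~~~^^^^^^^^^^^^^
    return _quantile_unchecked(
        a, q, axis, out, overwrite_input, method, keepdims, weights)
    return _ureduce(a,
                    func=_quantile_ureduce_func,
    ...<5 lines>...
                    overwrite_input=overwrite_input,
                    method=method)
    r = func(a, **kwargs)
    result = _quantile(arr,
                       quantiles=q,
    ...<2 lines>...
                       out=out,
                       weights=wgt)
    slices_having_nans = np.isnan(arr[-1, ...])
                                  ~~~^^^^^^^^^
IndexError: index -1 is out of bounds for axis 0 with size 0
```

step_arm(
  increments=[
    [0.085,0.01,-0.034,0,0.026],
    [0.085,0.01,-0.034,0,0.026],
    [0.085,0.01,-0.034,0,0.026],
    [0.085,0.01,-0.034,0,0.026],
    [0.085,0.01,-0.034,0,0.026],
    [0.085,0.01,-0.034,0,0.026],
    [0.085,0.011,-0.034,0,0.026],
    [0.085,0.011,-0.034,-0.01,0.026],
    [0.085,0.011,-0.036,-0.03,0.024],
    [0.085,0,0,-0.04,0],
    [0.085,0,0,-0.03,0],
    [0.085,0,0,0,0],
  ],
)

```text
clock: 9.72
position: [0.5535, -0.2697, 0.0565]
ee_rot: [0.48, 0.522, -0.482, 0.514]
ft_force: [-1.6, 1.4, -1.2]
grip_width: 0.993
```

```bash
python3 - <<'E'
from h import *
state()
E
```

```text
t 9.72 pos [ 0.5535 -0.2697  0.0565] jaw deg 4.2 tilt [-0.009  0.005 -1.   ] F [-1.6  1.4 -1.2] grip 0.993 q [ 0.8   0.53 -0.54  1.64  0.3   1.07  0.24]
```

step_arm(
  increments=[
    [0.085,0,0,-0.015,0],
    [0.085,0,0,0,0],
    [0.085,0,0,0,0],
  ],
)

```text
clock: 9.97
position: [0.5578, -0.2707, 0.0496]
ee_rot: [0.481, 0.518, -0.481, 0.518]
ft_force: [0.6, -0.4, 1.5]
grip_width: 1.0
```

step_arm(
  increments=[
    [0.085,0.001,-0.006,-0.015,0],
    [0.085,0,0,-0.015,0],
    [0.085,0,0,-0.008,0],
    [0.085,0,0,0,0],
    [0.085,0,0,0,0],
  ],
)

```text
clock: 10.38
position: [0.558, -0.2768, 0.0099]
ee_rot: [0.481, 0.519, -0.481, 0.518]
ft_force: [0.4, -0.6, 0.2]
grip_width: 0.995
```

step_arm(
  increments=[
    [0.05,0,0,0,0],
    [0.045,0,0,0,0],
    [0.045,0,0,0,0],
    [0.045,0,0,0,0],
    [0.045,0,0,0,0],
    [0.045,0,0,0.02,0],
    [0.045,0,0,0.03,0],
    [0.045,0,0,0.035,0],
    [0.045,0,0,0.035,0],
    [0.045,0,0.01,0.02,0],
  ],
  force=40,
)

```text
clock: 11.22
position: [0.5588, -0.2696, 0.1541]
ee_rot: [0.482, 0.516, -0.482, 0.519]
ft_force: [0.4, -0.8, -0.8]
grip_width: 0.622
```

step_arm(
  increments=[
    [0.045,-0.002,0.025,0,-0.029],
    [0.045,-0.002,0.035,0,-0.029],
    [0.045,-0.002,0.035,0,-0.029],
    [0.045,-0.002,0.035,0,-0.029],
    [0.045,-0.002,0.035,0,-0.029],
    [0.045,-0.002,0.035,0,-0.029],
    [0.045,-0.002,0.035,0,-0.029],
    [0.045,-0.002,0.035,0,-0.03],
    [0.045,-0.002,0.035,0,-0.03],
    [0.045,0,0.035,0,-0.03],
    [0.045,0,0.03,0,-0.03],
    [0.045,0,0.005,0,0],
  ],
)

```text
clock: 12.22
position: [0.5391, 0.1143, 0.1507]
ee_rot: [0.558, 0.436, -0.556, 0.435]
ft_force: [0.1, 0.7, -1.1]
grip_width: 0.615
```

step_arm(
  increments=[
    [0.045,0,0,0,0],
    [0.045,0,0,0,0],
    [0.045,0,0,0,0],
  ],
)

```text
clock: 12.47
position: [0.5405, 0.1059, 0.1501]
ee_rot: [-0.558, -0.433, 0.559, -0.434]
ft_force: [0.6, -0.0, -1.6]
grip_width: 0.616
```

```bash
python3 - <<'E'
from h import *
state(); packs(camera("top"))
E
```

```text
t 12.47 pos [0.5405 0.1059 0.1501] jaw deg -14.4 tilt [-0.    -0.001 -1.   ] F [ 0.6 -0.  -1.6] grip 0.616 q [ 0.34  0.31 -0.72  1.73  0.22  1.18 -0.7 ]
pack px 684
x [-0.0726  0.0318  0.0754]
y [-0.0571 -0.0388 -0.0165]
z [0.0234 0.1641 0.1701]
```

step_arm(
  increments=[
    [0.045,0,0.004,-0.02,0],
    [0.045,0,0,-0.03,0],
    [0.045,0,0,-0.03,0],
    [0.045,0,0,-0.025,0],
    [0.045,0,0,-0.01,0],
    [0.045,0,0,0,0],
    [0.045,0,0,0,0],
  ],
)

```text
clock: 13.1
position: [0.5408, 0.1112, 0.036]
ee_rot: [0.558, 0.434, -0.558, 0.434]
ft_force: [0.4, 0.9, -1.4]
grip_width: 0.615
```

step_arm(
  increments=[
    [0.045,0,0,-0.01,0],
    [0.045,0,0,-0.006,0],
    [0.045,0,0,-0.003,0],
    [0.045,0,0,0,0],
    [0.045,0,0,0,0],
  ],
)

```text
clock: 13.52
position: [0.5404, 0.1118, 0.0165]
ee_rot: [0.558, 0.434, -0.558, 0.434]
ft_force: [0.2, 0.5, -1.0]
grip_width: 0.617
```

No contact so far; lowering the last few mm, then releasing and retreating.

step_arm(
  increments=[
    [0.045,0,0,-0.003,0],
    [0.045,0,0,-0.002,0],
    [0.045,0,0,0,0],
  ],
)

```text
clock: 13.77
position: [0.5405, 0.1118, 0.0113]
ee_rot: [0.558, 0.434, -0.558, 0.434]
ft_force: [-0.4, -0.4, -1.3]
grip_width: 0.619
```

step_arm(
  increments=[
    [0.06,0,0,0,0],
    [0.066,0,0,0,0],
    [0.066,0,0,0,0],
    [0.066,0,0,0,0],
    [0.066,0,0,0.02,0],
    [0.066,0,0,0.03,0],
    [0.066,0,0,0.04,0],
    [0.04,0,0,0.04,0],
    [0.02,0,0,0.04,0],
    [0,0,0,0.04,0],
    [0,0,0,0.04,0],
    [0,0,0,0.02,0],
  ],
)

```text
clock: 14.77
position: [0.5413, 0.1124, 0.2867]
ee_rot: [0.56, 0.433, -0.556, 0.435]
ft_force: [0.7, 0.0, -0.0]
grip_width: 0.063
```

```bash
python3 - <<'E'
from h import *
state(); packs(camera("side"))
c=camera("top"); packs(c); save(c,"t3.png",(150,330,90,330),3)
E
```

```text
t 14.77 pos [0.5413 0.1124 0.2867] jaw deg -14.3 tilt [ 0.006  0.001 -1.   ] F [ 0.7  0.  -0. ] grip 0.063 q [ 0.36  0.22 -0.75  1.54  0.15  1.44 -0.65]
pack px 1472
x [-0.0776 -0.045   0.0694]
y [-0.0649 -0.0297  0.0223]
z [0.0068 0.0253 0.0288]
pack px 947
x [-0.0731  0.025   0.0733]
y [-0.057  -0.0251  0.0351]
z [0.0215 0.0275 0.0325]
```

View pics/t3.png

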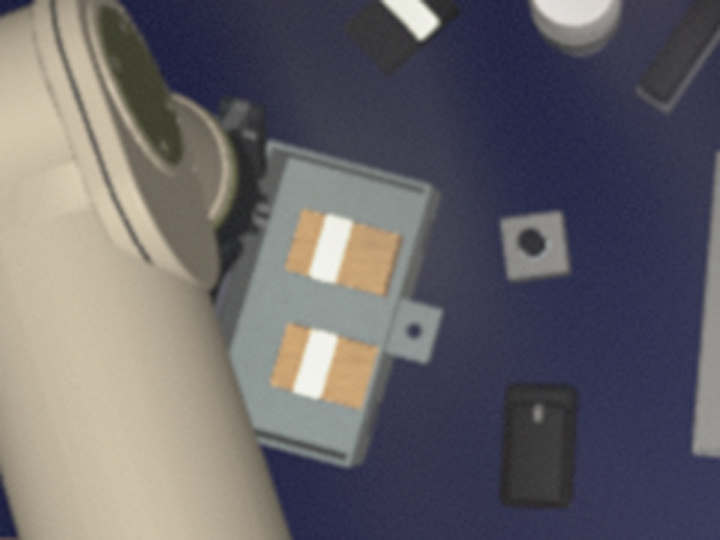

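Both packs lie flat side by side, at crop pixels (343, 252) and (325, 365). Now the closed fingers go over and behind the lid.

step_arm(
  increments=[
    [0,-0.003,0.02,0.01,0],
    [0,-0.002,0.03,0,0],
    [0,-0.002,0.035,0,0],
    [0,-0.002,0.035,0,0],
    [0,0,0.035,0,0],
    [0,0,0.007,0,0],
    [0,0,0,0,0],
    [0,0,0,-0.02,0],
    [0,0,0,-0.03,0],
    [0,0,0,-0.03,0],
    [0,0,0,-0.02,0],
    [0,0,0,0,0],
  ],
)

```text
clock: 15.87
position: [0.5299, 0.2703, 0.1863]
ee_rot: [-0.556, -0.434, 0.561, -0.433]
ft_force: [-0.6, 0.0, -0.8]
grip_width: 0.005
```

```bash
cat >> h.py <<'E'
def casexy(p):
    a=np.radians(-14.2); d=np.array(p[:2])-[.4956,.1294]
    return np.round([d@[np.cos(a),np.sin(a)],d@[-np.sin(a),np.cos(a)]],4)
E
python3 - <<'E'
from h import *
state(); print(casexy(monitor.get_obs()["position"]))
E
```

```text
t 15.87 pos [0.5299 0.2703 0.1863] jaw deg -14.4 tilt [-0.006 -0.004 -1.   ] F [-0.6  0.  -0.8] grip 0.005 q [ 0.08  0.41 -0.8   1.56  0.3   1.3  -1.01]
[-0.0013  0.1451]
```

step_arm(
  increments=[
    [0,-0.004,-0.0165,0,0],
    [0,-0.004,-0.0165,0,0],
    [0,-0.004,-0.0165,0,0],
    [0,-0.004,-0.0165,0,0],
  ],
)

```text
clock: 16.2
position: [0.5162, 0.2078, 0.1941]
ee_rot: [0.56, 0.434, -0.557, 0.434]
ft_force: [-2.1, 3.0, 1.9]
grip_width: -0.001
```

step_arm(
  increments=[
    [0,-0.004,-0.0165,0,0],
    [0,-0.004,-0.0165,0,0],
    [0,-0.004,-0.015,-0.008,0],
    [0,-0.004,-0.015,-0.009,0],
  ],
)

```text
clock: 16.53
position: [0.5003, 0.1435, 0.1762]
ee_rot: [0.56, 0.433, -0.557, 0.434]
ft_force: [1.3, 0.3, 2.2]
grip_width: -0.003
```

```bash
cat >> h.py <<'E'
def lid(c):
    P=pts(c); a=np.radians(-14.2); d=P[:,:2]-[.4956,.1294]
    x=d@[np.cos(a),np.sin(a)]; y=d@[-np.sin(a),np.cos(a)]
    m=(abs(x)>.06)&(abs(x)<.115)&(P[:,2]>.05)&(y<.13)&(y>-.1)
    # only points 4..10 mm off hinge plane, distance 40..135 from hinge
    yy=.07-y[m]; zz=P[m,2]-.06; r=np.hypot(yy,zz); k=(r>.05)&(r<.14)
    ang=np.arctan2(zz,yy)[k]; h,e=np.histogram(ang,80,(-.1,2)); i=h.argmax()
    print("lid ang",round(float(np.median(ang[abs(ang-e[i])<.1])),3),k.sum())
E
python3 - <<'E'
from h import *
state(); print(casexy(monitor.get_obs()["position"])); lid(camera("side"))
E
```

```text
t 16.53 pos [0.5003 0.1435 0.1762] jaw deg -14.3 tilt [ 0.003  0.    -1.   ] F [1.3 0.3 2.2] grip -0.003 q [ 0.34  0.22 -0.79  1.78  0.17  1.21 -0.75]
[0.0011 0.0149]
lid ang 1.097 2770
```

step_arm(
  increments=[
    [0,-0.004,-0.0165,-0.016,0],
    [0,-0.003,-0.0105,-0.013,0],
    [0,-0.003,-0.0105,-0.013,0],
    [0,-0.003,-0.0105,-0.014,0],
    [0,-0.0015,-0.006,-0.012,0],
    [0,-0.001,-0.004,-0.012,0],
    [0,0,-0.002,-0.01,0],
  ],
)

```text
clock: 17.17
position: [0.4842, 0.0838, 0.0842]
ee_rot: [0.559, 0.433, -0.558, 0.434]
ft_force: [0.3, -0.5, 0.1]
grip_width: -0.005
```

step_arm(
  increments=[
    [0,0,0,-0.006,0],
    [0,0,0,-0.005,0],
    [0,0,0,0,0],
  ],
)

```text
clock: 17.42
position: [0.4836, 0.0852, 0.0727]
ee_rot: [-0.558, -0.434, 0.558, -0.434]
ft_force: [-0.0, 0.2, -0.2]
grip_width: 0.003
```

```bash
python3 - <<'E'
from h import *
state(); print(casexy(monitor.get_obs()["position"])); lid(camera("side"))
E
```

```text
t 17.42 pos [0.4836 0.0852 0.0727] jaw deg -14.2 tilt [-0.001  0.    -1.   ] F [-0.   0.2 -0.2] grip 0.003 q [ 0.4   0.28 -0.74  1.95  0.23  0.99 -0.69]
[-0.0008 -0.0458]
lid ang 0.115 1995
```

step_arm(
  increments=[
    [0,0,0,-0.002,0],
    [0,0,0,-0.002,0],
    [0,0,0,-0.001,0],
    [0,0,0,0,0],
  ],
)

```text
clock: 17.8
position: [0.4844, 0.085, 0.0689]
ee_rot: [0.559, 0.434, -0.558, 0.434]
ft_force: [-0.3, 0.2, 5.5]
grip_width: -0.002
```

step_arm(
  increments=[
    [0,0,0,0.03,0],
    [0,0,0,0.035,0],
    [0.05,0.006,-0.02,0.03,0],
    [0.05,0.006,-0.03,0.015,0],
    [0.05,0.008,-0.035,0,0],
    [0.05,0.008,-0.035,0,0],
    [0.05,0.008,-0.035,0,0],
    [0.05,0,0,0,0],
    [0.05,0,0,0,0],
    [0.05,0,0,0,0],
  ],
)

```text
clock: 18.63
position: [0.5197, -0.0696, 0.1783]
ee_rot: [0.558, 0.434, -0.558, 0.434]
ft_force: [0.2, -0.1, 0.3]
grip_width: 0.584
```

```bash
python3 - <<'E'
from h import *
np.set_printoptions(precision=4,suppress=True)
state(); lid(camera("side"))
c=camera("wrist"); save(c,"w4.png"); P=pts(c)
T=np.array(c["cam_to_world"]); print(T[:3,3])
K=P[(P[:,2]>.08)&(P[:,2]<.1)&(abs(P[:,0]-.547)<.025)&(abs(P[:,1]+.052)<.025)]
print("knob",len(K),rect(K),np.median(K[:,2]))
S=P[(P[:,2]>.045)&(P[:,2]<.053)&(abs(P[:,0]-.547)<.05)&(abs(P[:,1]+.052)<.05)]; print("stand",rect(S))
# project predicted lid hole
h=np.array([.474,.0434,.07,1]); q=np.linalg.inv(T)@h; uv=[c["fx"]*q[0]/-q[2]+c["cx"],c["fy"]*q[1]/q[2]+c["cy"]]; print("pred hole px",uv)
u,v=map(int,uv); z=P[(abs(P[:,0]-.474)<.03)&(abs(P[:,1]-.043)<.025)]; print("tab z",np.percentile(z[:,2],[5,25,50,75,95]))
Tb=P[(P[:,2]>.062)&(P[:,2]<.08)&(P[:,1]<.12)&(P[:,1]>-.02)&(P[:,0]<.53)&(P[:,0]>.42)]
cy=np.array([casexy(p) for p in Tb]); m=cy[:,1]<-.075; print("tab case x",np.percentile(cy[m,0],[1,99]),"ymin",np.percentile(cy[:,1],.5))
E
```

```text
t 18.63 pos [ 0.5197 -0.0696  0.1783] jaw deg -14.3 tilt [-0.     0.001 -1.   ] F [ 0.2 -0.1  0.3] grip 0.584 q [ 0.63  0.21 -0.65  1.77  0.13  1.21 -0.31]
lid ang 0.105 1973
[0.5379 0.0049 0.3211]
knob 1008 (array([546.4, -52.3]), array([21.2, 20.9]), 47.8) 0.08882819714564222
stand (array([546.5, -52.6]), array([50.1, 50.5]), 9.0)
pred hole px [np.float64(203.78718925714998), np.float64(85.69961110835672)]
tab z [0.0002 0.0096 0.0695 0.0702 0.071 ]
tab case x [-0.0239  0.0218] ymin -0.1053
```

View pics/w4.png

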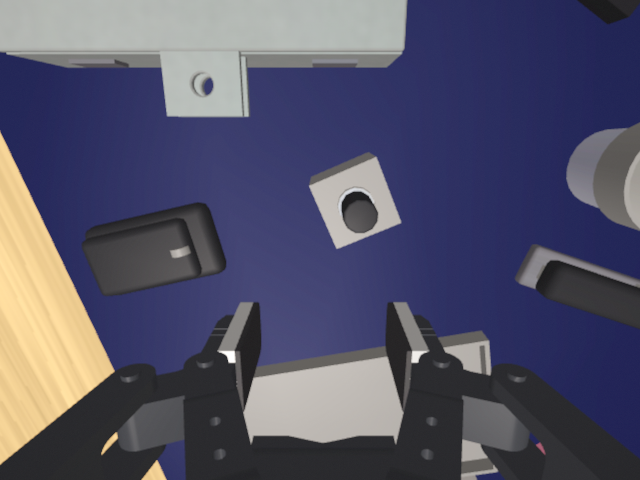

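The wrist view shows the shut lid with its tab hole at pixel (203, 85) and the pin knob at (360, 212). I refine the hole position while moving over the knob.

```bash
python3 - <<'E'
from h import *
np.set_printoptions(precision=4,suppress=True)
c=camera("wrist"); g=cv2.cvtColor(c["color"],cv2.COLOR_RGB2GRAY)
s=cv2.resize(g[60:112,160:250],None,fx=6,fy=6,interpolation=cv2.INTER_CUBIC)
z=cv2.resize(c["range_z"][60:112,160:250],None,fx=6,fy=6,interpolation=cv2.INTER_LINEAR)
ti=np.array(c["cam_to_world"])[2,3]
for th in (120,140,160):
    cs,_=cv2.findContours((s<th).astype(np.uint8),cv2.RETR_LIST,cv2.CHAIN_APPROX_NONE)
    for k in cs:
        if 1500<cv2.contourArea(k)<40000:
            (x,y),(a,b),an=cv2.fitEllipse(k); uv=((x+.5)/6-.5+160,(y+.5)/6-.5+60)
            w=ray(c,uv,.07); print(th,cv2.contourArea(k),np.round(uv,2),round(a/6,1),round(b/6,1),w,casexy(w))
# depth-defined tab edges
save(c,"w5.png",(60,112,160,250),8)
E
```

```text
120 5128.0 [207.38  86.08] 10.7 17.0 [0.476  0.0428 0.07  ] [ 0.0022 -0.0887]
120 6075.0 [162.54 107.76] 5.3 73.3 [0.4455 0.0379 0.07  ] [-0.0261 -0.101 ]
120 3743.0 [248.    78.22] 3.0 58.1 [0.5008 0.0411 0.07  ] [ 0.0267 -0.0844]
140 5927.0 [207.2  86.1] 11.6 18.1 [0.4759 0.0428 0.07  ] [ 0.0021 -0.0888]
140 1760.5 [221.4   87.07] 34.0 59.1 [0.4839 0.0403 0.07  ] [ 0.0106 -0.0893]
140 6608.5 [162.8  110.22] 5.5 85.5 [0.4452 0.0365 0.07  ] [-0.0261 -0.1024]
140 4927.5 [247.09  49.76] 3.7 117.5 [0.5049 0.0558 0.07  ] [ 0.0271 -0.069 ]
140 2523.5 [241.16  82.8 ] 1.5 78.7 [0.4961 0.0396 0.07  ] [ 0.0225 -0.0869]
160 7050.0 [206.95  86.28] 12.7 19.8 [0.4757 0.0428 0.07  ] [ 0.0019 -0.0889]
160 3258.5 [204.85  84.62] 24.3 27.3 [0.4748 0.044  0.07  ] [ 0.0008 -0.0879]
160 5667.0 [247.17  59.24] 4.0 102.0 [0.5034 0.051  0.07  ] [ 0.0268 -0.0741]
160 3912.5 [241.26  84.39] 2.3 91.1 [0.4959 0.0388 0.07  ] [ 0.0225 -0.0878]
160 7247.5 [162.86 108.79] 5.8 85.8 [0.4455 0.0373 0.07  ] [-0.0259 -0.1016]
```

step_arm(
  increments=[
    [0.05,0.013,0.008,-0.02,0],
    [0.05,0.013,0.009,-0.03,0],
    [0.05,0,0,-0.03,0],
    [0.05,0,0,-0.015,0],
    [0.05,0,0,-0.005,0],
    [0.05,0,0,0,0],
    [0.05,0,0,0,0],
  ],
)

```text
clock: 19.37
position: [0.5463, -0.0528, 0.0794]
ee_rot: [0.558, 0.434, -0.558, 0.435]
ft_force: [1.2, 0.3, 0.1]
grip_width: 0.586
```

View pics/w5.png

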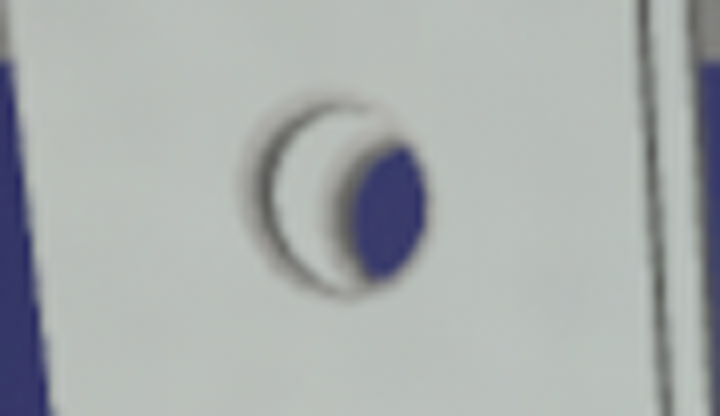

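step_arm(
  increments=[
    [0.05,0,0,-0.01,0],
    [0.05,0,0,-0.007,0],
    [0.05,0,0,0,0],
    [0.015,0,0,0,0],
    [0.015,0,0,0,0],
    [0.015,0,0,0,0],
    [0.015,0,0,0,0],
    [0.015,0,0,0,0],
    [0.015,0,0,0,0],
  ],
  force=60,
)

```text
clock: 20.12
position: [0.5462, -0.0532, 0.0619]
ee_rot: [0.558, 0.434, -0.558, 0.434]
ft_force: [-1.4, 0.3, 5.6]
grip_width: 0.239
```

step_arm(
  increments=[
    [0.015,0,0,0.01,0],
    [0.015,0,0,0.02,0],
    [0.015,0,0,0.025,0],
    [0.015,0,0,0.025,0],
    [0.015,0,0,0.015,0],
    [0.015,0,0,0,0],
    [0.015,0,0,0,0],
  ],
)

```text
clock: 20.7
position: [0.546, -0.0533, 0.1571]
ee_rot: [0.558, 0.434, -0.558, 0.434]
ft_force: [0.1, -0.3, -1.6]
grip_width: 0.242
```

```bash
python3 - <<'E'
from h import *
np.set_printoptions(precision=4,suppress=True)
state(); p=monitor.get_obs()["position"]
for n in ("side","top"):
    c=camera(n); P=pts(c); near=P[(np.hypot(P[:,0]-p[0],P[:,1]-p[1])<.03)]
    lo=near[(near[:,2]>.06)&(near[:,2]<p[2]-.012)]
    print(n,len(lo),lo.min(0) if len(lo) else "",lo.max(0) if len(lo) else "")
    if len(lo):
        for a in np.arange(.09,.14,.006):
            k=lo[abs(lo[:,2]-a)<.003]; 
            if len(k): print(round(a,3),len(k),k[:,:2].mean(0),np.ptp(k[:,:2],axis=0))
    if n=="side": save(c,"s5.png",(200,330,200,380),4)
E
```

```text
t 20.7 pos [ 0.546  -0.0533  0.1571] jaw deg -14.3 tilt [ 0.001 -0.    -1.   ] F [ 0.1 -0.3 -1.6] grip 0.242 q [ 0.58  0.29 -0.65  1.73  0.19  1.18 -0.38]
side 82 [ 0.5397 -0.0555  0.1022] [ 0.5518 -0.0452  0.141 ]
0.102 3 [ 0.5448 -0.0513] [0.0009 0.0056]
0.108 12 [ 0.5436 -0.0503] [0.0083 0.0098]
0.114 16 [ 0.5459 -0.0495] [0.0107 0.008 ]
0.12 11 [ 0.5449 -0.0498] [0.0104 0.0065]
0.126 13 [ 0.5451 -0.0496] [0.0074 0.0075]
0.132 14 [ 0.5456 -0.0494] [0.0088 0.0063]
0.138 13 [ 0.545  -0.0495] [0.0109 0.0059]
top 0
```

View pics/s5.png

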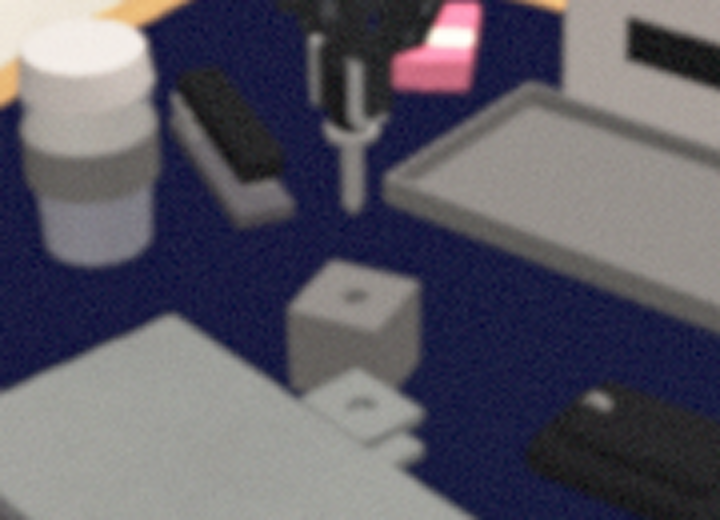

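The pin hangs straight in the grip, with its tip about 31 mm above lid level (crop pixel (353, 212)). The tab hole is at crop pixel (362, 404). Moving over the hole.

step_arm(
  increments=[
    [0.015,-0.01,0.014,0,0],
    [0.015,-0.015,0.02,0,0],
    [0.015,-0.015,0.02,0,0],
    [0.015,-0.015,0.02,0,0],
    [0.015,-0.012,0.015,0,0],
    [0.015,-0.0058,0.0078,0,0],
    [0.015,0,0,0,0],
    [0.015,0,0,-0.01,0],
    [0.015,0,0,-0.01,0],
    [0.015,0,0,-0.006,0],
    [0.015,0,0,0,0],
    [0.015,0,0,0,0],
  ],
)

```text
clock: 21.8
position: [0.4729, 0.0431, 0.1295]
ee_rot: [-0.558, -0.434, 0.559, -0.433]
ft_force: [-0.7, -0.5, -0.1]
grip_width: 0.238
```

```bash
python3 - <<'E'
from h import *
state(); c=camera("side"); save(c,"s6.png",(265,325,260,330),10); p=monitor.get_obs()["position"]; print(casexy(p))
P=pts(c); near=P[(np.hypot(P[:,0]-p[0],P[:,1]-p[1])<.012)&(P[:,2]>.08)&(P[:,2]<p[2]-.014)]; print(len(near),near.mean(0))
E
```

```text
t 21.8 pos [0.4729 0.0431 0.1295] jaw deg -14.3 tilt [-0.002  0.001 -1.   ] F [-0.7 -0.5 -0.1] grip 0.238 q [ 0.51  0.16 -0.74  1.94  0.12  1.09 -0.53]
[-0.0007 -0.089 ]
77 [0.4711077  0.0469904  0.09643031]
```

View pics/s6.png

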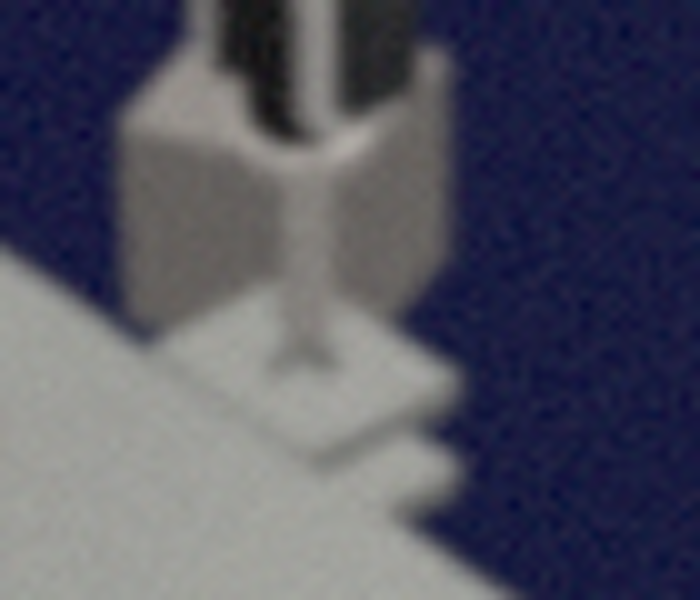

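The tip is right over the hole (shaft at column 308, hole spanning about 270 to 335). Inserting gently.

step_arm(
  increments=[
    [0.015,0.0003,0.0004,-0.003,0],
    [0.015,0,0,-0.003,0],
    [0.015,0,0,-0.003,0],
    [0.015,0,0,0,0],
  ],
)

```text
clock: 22.18
position: [0.473, 0.0439, 0.1208]
ee_rot: [-0.558, -0.434, 0.558, -0.434]
ft_force: [0.4, -0.3, -1.2]
grip_width: 0.236
```

step_arm(
  increments=[
    [0.015,0,0,-0.004,0],
    [0.015,0,0,0,0],
    [0.015,0,0,0,0],
  ],
)

```text
clock: 22.43
position: [0.4732, 0.044, 0.1172]
ee_rot: [-0.558, -0.434, 0.558, -0.434]
ft_force: [0.0, 1.1, -1.1]
grip_width: 0.236
```

step_arm(
  increments=[
    [0.015,0,0,-0.004,0],
    [0.015,0,0,-0.004,0],
    [0.015,0,0,-0.004,0],
    [0.015,0,0,0,0],
  ],
)

```text
clock: 22.77
position: [0.4728, 0.0439, 0.1044]
ee_rot: [-0.558, -0.434, 0.559, -0.434]
ft_force: [-0.4, 0.1, -0.5]
grip_width: 0.234
```

step_arm(
  increments=[
    [0.015,0,0,-0.004,0],
    [0.015,0,0,-0.003,0],
    [0.015,0,0,0,0],
    [0.015,0,0,0,0],
  ],
)

```text
clock: 23.1
position: [0.4732, 0.044, 0.0982]
ee_rot: [-0.558, -0.434, 0.558, -0.434]
ft_force: [0.0, -0.7, -1.0]
grip_width: 0.237
```

Through both holes without side force. Seating the collar.

step_arm(
  increments=[
    [0.015,0,0,-0.005,0],
    [0.015,0,0,-0.005,0],
    [0.015,0,0,-0.003,0],
    [0.015,0,0,0,0],
  ],
)

```text
clock: 23.43
position: [0.4728, 0.0439, 0.0845]
ee_rot: [-0.558, -0.434, 0.559, -0.434]
ft_force: [-0.3, 0.5, 0.3]
grip_width: 0.234
```

step_arm(
  increments=[
    [0.015,0,0,-0.002,0],
    [0.015,0,0,-0.002,0],
    [0.015,0,0,0,0],
    [0.015,0,0,0,0],
  ],
)

```text
clock: 23.77
position: [0.4734, 0.0439, 0.0815]
ee_rot: [0.558, 0.434, -0.558, 0.434]
ft_force: [0.3, -0.9, -0.0]
grip_width: 0.237
```

step_arm(
  increments=[
    [0.015,0,0,-0.002,0],
    [0.015,0,0,-0.001,0],
    [0.015,0,0,0,0],
    [0.015,0,0,0,0],
    [0.015,0,0,0,0],
  ],
)

```text
clock: 24.18
position: [0.4738, 0.0438, 0.0789]
ee_rot: [0.558, 0.434, -0.558, 0.434]
ft_force: [-2.3, -1.6, 7.6]
grip_width: 0.234
```

step_arm(
  increments=[
    [0.015,0,0,-0.001,0],
    [0.015,0,0,0,0],
    [0.015,0,0,0,0],
    [0.015,0,0,0,0],
  ],
)

```text
clock: 24.52
position: [0.4739, 0.0437, 0.0781]
ee_rot: [0.558, 0.434, -0.558, 0.434]
ft_force: [-1.8, -1.3, 8.8]
grip_width: 0.236
```

```bash
python3 - <<'E'
from h import *
for i in range(3):
    c=camera("side"); state()
save(c,"s7.png",(230,350,220,370),5); lid(c)
P=pts(c); xy=np.array([casexy(p) for p in P]); 
m=(abs(xy[:,0])<.022)&(xy[:,1]<-.076)&(xy[:,1]>-.104)&(P[:,2]>.06)&(P[:,2]<.076); print("tab z",np.median(P[m,2]),m.sum())
E
```

```text
t 24.57 pos [0.4738 0.0437 0.078 ] jaw deg -14.3 tilt [ 0.001 -0.001 -1.   ] F [-3.4 -1.7 10.3] grip 0.233 q [ 0.48  0.23 -0.73  1.99  0.19  0.99 -0.58]
t 24.62 pos [0.4738 0.0437 0.078 ] jaw deg -14.3 tilt [ 0.001 -0.001 -1.   ] F [-2.2 -1.7 10.5] grip 0.237 q [ 0.48  0.23 -0.73  1.99  0.19  0.99 -0.58]
t 24.67 pos [0.4739 0.0437 0.0781] jaw deg -14.3 tilt [ 0.001 -0.001 -1.   ] F [-2.3 -0.5  9.4] grip 0.237 q [ 0.48  0.23 -0.73  1.99  0.19  0.99 -0.58]
lid ang 0.079 1921
tab z 0.06673240697017202 143
```

View pics/s7.png

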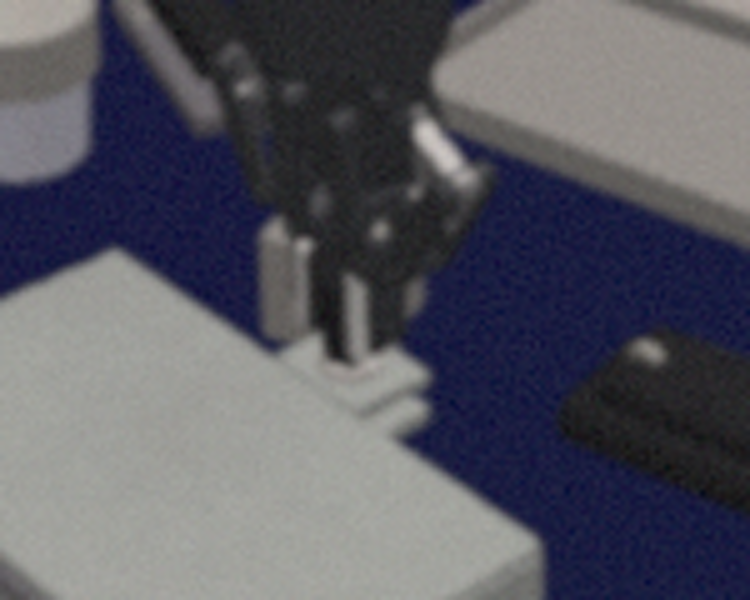

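The collar is on the lid tab (crop (350, 362)), the tab is about 3 to 4 mm below its rest height, and the push is about 10 N. Handing in.

```bash
python3 -c "
from workcell import ticket; print(ticket.hand_in())"
```

```text
the job is handed in; nothing more can be done
None
```

The job is done and handed in at about 24.7 s on the clock. Both tan packs lie flat side by side in the case and the lid is shut. The pin is through both holes with its collar on the lid tab. The arm still grips the knob and presses down.

**Last checks:**
- The downward push reads 9.4 to 10.5 N.
- The side camera puts the lid tab at 66.7 mm against 70 mm at rest, about 3 to 4 mm of squeeze on the seal.
- The final crop shows the collar on the tab.
- A small sideways force of 2 to 4 N remains on the pin.

**What went wrong:**
- **First pack:** its end caught on the case's front wall because I had shifted it about 6 mm too far, so it pitched in the grip. The wrist force read about 50 N at that contact, and again at a second push-down. The press was through the pack as far as I could tell, but I can't rule out the gripper itself touching.
- **Fix:** I lifted it, moved it inward and released it low. It dropped flat, and this was confirmed from both the side and top views.

The tumbler, mouse and stapler were never touched by intent and look in place in the pictures, but I did not measure their positions again at the end.

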